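# Start the last foot screw of an upturned butcher block square and drive it snug

### The job

The butcher block lies upside down on the worktop and one of its four rubber feet still has its hex-head screw only started by hand, so that it stands proud and leans. Take the T-handle socket driver off the finished screw it stands on, feel its socket fully down over the leaning head without shoving, and bring screw and driver upright before the first turn; then, keeping them square, drive the screw clockwise until it is fully home and snug, but do not overtighten it. Let go and leave the driver standing on that screw, and do not knock the mug, the lemon or the nectarine about.

Things in the scene. Friction and masses are not known exactly. Their poses are not given: they have to be found in the camera images.
- driver_grip (a point): centre of the handle of the T-handle socket driver (loose, 0.2 kg, 92 mm tall, black handle, dark steel tube). Handle: 76 mm long (this point's x), 20 wide (y: grip across it), 30 tall; its centre is 77 mm above the mouth. z points up the driver. It starts upright on one of the three finished screws and lifts straight off; raise it 30 mm or more to clear the feet.
- driver_mouth (a point): centre of the open lower end of the driver's socket; z up the driver, x along the handle. Hexagonal socket, 20.2 mm across flats inside (flats face 30, 90, 150 degrees from the handle's line), 26 mm outside, 8.5 mm deep: fully seated, the mouth is 8.5 mm below the top of the head. Six positions fit, each with 7 degrees of play.
- screw_top (a point): centre of the top of the proud screw's head; z is the screw's own axis, so its tilt is the lean (6 to 9 degrees at the start, any direction). It does not turn with the head: where the hex flats lie must be felt or seen. Steel hex head, 19 mm across flats, 9 mm tall, top chamfered to 15.6 mm round: the socket first stops about 3 mm down and drops the rest when the flats line up.
- bore (a point): centre of the washer face in the same foot's recess, on the true vertical axis of the hole (z up). Home, the head's underside lies here (top 9 mm above); at the start it is 3.6 mm higher. The screw tips stiffly (about 2 N sideways at the head) about a point 18 mm below this one and stays where it is put.
- foot_proud: rubber foot with the proud screw (fixed), one of four alike at the block's corners, 130 x 200 mm apart: black, 60 mm across, 24 mm high, recess 44 mm wide and 14 mm deep. Origin: centre of its underside on the block's upturned face; its yaw means nothing. The other three feet have finished screws, upright and 3.6 mm lower.
- block: the upturned butcher block: wood, 280 mm (its y) x 200 mm (x) x 45 mm thick, cannot be moved. Origin: centre of its lower face on the worktop, z up.
- drive (a joint): how far the proud screw is driven in, m: -0.0006 to 0.0006 at the start, 0.0036 fully home, where it stops. Clockwise from above drives it, 9 mm per turn, so 2.1 to 2.9 rad in all. It turns with about 0.1 N m until home; then the moment rises.
- neck (a joint): elastic twist of the screw's neck under the driving moment, rad, 1.2 N m per rad: about 0.1 while driving, more once home; 0.15 to 0.3 (0.2 to 0.35 N m) is snug, over 0.42 (0.5 N m) is overtightened. 0 unloaded.
- mug: white mug, 84 mm wide and 89 mm tall, standing near the work; leave alone. Origin at its underside.
- lemon: lemon, 71 x 53 x 51 mm, lying near the work; leave alone. Origin at its underside.
- nectarine: nectarine, 67 mm, lying near the work; leave alone. Origin at its underside.
Not all that is in view belongs to the job. What is meant by the part that bears driver_grip is not red, and is the smaller of those in its own colour.

How it is judged (in metres and radians):
On the way:
1. before the screw is turned in, the socket is fully down over its head and screw and driver stand upright (within 4.6 and 5 degrees) (z of driver_mouth in the frame of screw_top below -0.0068 m and angle between screw_top's own z axis and vertical below 0.08 rad and angle between driver_mouth's own z axis and vertical below 0.09 rad and value of joint drive below 0.0012 m), for 0.2 s.
At the end, for the whole second after the job is handed in: the proud screw is fully home (driven to within 0.3 mm of its stop) and upright within 4.6 degrees, with the driver left standing on it, its socket fully over the head (value of joint drive above 0.0033 m and angle between screw_top's own z axis and vertical below 0.08 rad and z of driver_mouth in the frame of screw_top below -0.0068 m and angle between driver_mouth's own z axis and vertical below 0.3 rad); the robot touches nothing.
It fails at once if the screw is turned in while it leans by more than 5 degrees (cross-threaded) (value of joint drive above 0.0015 m and angle between screw_top's own z axis and vertical above 0.09 rad).
It fails at once if the screw is pushed with more than 50 N before it has been started (contact force between anything else and foot_proud above 50 N and value of joint drive below 0.0012 m).
It fails at once if the screw is overtightened: its neck twists by more than 0.42 rad (0.5 N m) (value of joint neck above 0.42 rad).
It fails at once if the mug, lemon or nectarine is knocked more than 30 mm (distance of any of mug, lemon, nectarine from where it was at the start of the episode above 0.03 m).
It also fails if it takes over 67 s, if anything falls off the work surface, if the arm or the gripper's body presses on something with over 40 N, if the wrist force passes 120 N, or if a joint passes its speed limit or range.

### The arm

A 6-joint arm with a two-finger parallel gripper is mounted at the origin on a cart in front of the work surface, level with it; the furniture and walls round the work are solid. World frame = base frame: x ahead of the robot, y to its left, z up, the work surface at z = 0. Lengths are in m, angles in degrees, forces in N, time in s.
With the tool pointing down it reaches from about 0.35 to 0.775 m from the base axis. Payload 5.5 kg.
Tool frame: the origin (TCP) lies midway between the tips of the shut fingers; the grasp point (between the pads) lies 19 mm behind it; x points along the fingers, z is the direction in which the jaws open and shut, and the axes are right-handed (so a half turn about x gives the same grasp; the last joint's range is limited). The gripper opens to 85 mm and grips with 20 to 120 N. Pads are 22 mm wide; open, the fingers measure 114 mm over their backs; the gripper's body (76 mm by 85 mm) begins 54 mm behind the grasp point. The pads swing forward as they close: fully open they stand 13 mm farther back than shut.
Start: joints at [68.319, 17.945, 2.641, 74.691, 0, 82.002], TCP at [0.136, 0.559, 0.231] pointing down, gripper open.
Joint ranges: [-158.12, 158.12], [-49.38, 96.58], [-58.88, 72.47], [-126.05, 133.96], [-84.25, 85.87], [-180, 180]. Speed limits (degrees/s): [147.25, 147.25, 180, 180, 180, 180].

### API

Orientations are given as [roll, pitch, yaw] about the fixed x, y, z axes, in that order (R = Rz(yaw) Ry(pitch) Rx(roll)).
In Python, from station import r gives the robot as it stands.
- The arm moves only by the tool send_rows, never from a script. Its argument "moves" is a list that holds one entry, the list of rows, each a list of 7 numbers: the finger opening in m, from 0 to 0.0854, then the shift along the tool's x, y, z in m, then the turn, a rotation vector about the tool's x, y, z in rad. In form: [[[hand, tx, ty, tz, ax, ay, az], ...]]. A call has 1 to 10 rows; each row is the pose to reach, as a shift and turn from the pose commanded when the call began, along the tool's axes at that moment; what a row does not reach only later rows make up. A row lasts 1/12 s, in which the tool goes at most 41.7 mm and 7.16 degrees, less where a joint would pass 70% of its speed; a pose out of reach is approached as far as the arm can. A call with a gripper value outside its range is refused whole. The fingers move at their own pace and stop on an object; "force" is the grip in N (left out, the last holds). Time passes only in rows, so rows that repeat a pose let the fingers close. It gives the time, the measured TCP pose, the force and the opening at its end, in the units of the state.
- r.sense(): the state, without advancing time (a new reading comes with each control period).
- r.get_image(name): name is "scene" or "top" or "wrist"; returns a dict with "pixels" (420x560x3 uint8, red, green, blue), "fx", "fy", "cx", "cy" (pixels), "position" and "rotation" of the camera in the world. Camera axes: x right, y up, looking along -z (the intrinsics and any distortion apply to the point x, -y, -z); pixel columns grow to the right and rows downward; lengths in m; the calibration is good to about 2 mm. A picture is of the moment at which its call begins. There is no depth.
- r.close_job(): hands the job in, once; it reports no verdict.
The state is a dict: "time": time; "q": joint angles; "qvel": joint speeds; "joint_torque": joint torques, N m; "eef_pos": TCP position; "eef_rot": TCP orientation; "force": force on the tool from outside, world axes, zero at the start; "wrist_torque": the same for the moment, N m; "opening": finger opening in m.
Only numpy, scipy, OpenCV 4.12 (cv2) and the standard library are available. Lean on these libraries where they do the work, as an engineer would, in place of code of your own. Each camera call takes 0.05 s, during which the arm holds its last target. There are 200 camera calls.

## Working session

There is one attempt and no reset: what is moved stays moved. The work goes in short steps, Python scripts to look and compute and a tool call to move; the robot and the scene stay as the last step left them, time stands still between calls to the robot, and variables do not carry over. Pictures are saved under pics/ and viewed, about 8 in all and at most 12, crops included, and the job is handed in when it is done.

Besides the shell and the picture viewer there is one more tool, called after "Emit:" in YAML: its name, and indented under it one key for each argument. send_rows: Moves the arm, as the interface text tells. Its arguments: {"type":"object","properties":{"moves":{"type":"array"},"force":{"type":"number"}},"required":["moves"]}

```bash
ls; mkdir -p pics
python3 - <<'E'
from station import r
import cv2,json
print(r.sense())
for n in ["scene","top","wrist"]:
    d=r.get_image(n); cv2.imwrite(f"pics/{n}0.png",d["pixels"][:,:,::-1])
    print(n,{k:v for k,v in d.items() if k!="pixels"})
E
```

```text
pics
{'time': 0.0, 'q': array([6.83200349e+01, 1.79916721e+01, 2.57630453e+00, 7.46908296e+01,
       2.07831596e-03, 8.20009067e+01]), 'qvel': array([ 0.11821522, -0.01268497, -0.04215446, -0.03533709,  0.10291875,
        0.0424633 ]), 'joint_torque': array([ 6.27080613e-05, -4.80628896e+01,  2.98531079e+01,  1.93609216e-02,
       -1.45004640e-05, -9.46326622e-06]), 'eef_pos': array([0.13580717, 0.5582001 , 0.23039547]), 'eef_rot': array([ 170.87975234,   89.89378252, -112.80112139]), 'force': array([-0.43010526, -0.43376154,  0.02932429]), 'wrist_torque': array([-0.02944606, -0.06012163,  0.01117649]), 'opening': 0.0856073138563545}
scene {'fx': 469.7015779982952, 'fy': 469.7015779982952, 'cx': 285.64436753981346, 'cy': 210.77900974371266, 'position': array([-0.15856073, -0.44035315,  1.00409655]), 'rotation': array([ 43.70879511,  -0.93499971, -54.73224229])}
top {'fx': 388.5303828583307, 'fy': 388.5303828583307, 'cx': 280.3121210349541, 'cy': 208.04294423401936, 'position': array([0.45336219, 0.02367934, 1.32905622]), 'rotation': array([  4.37203405,   0.29695661, -88.40583941])}
wrist {'fx': 335.9522589243609, 'fy': 335.9522589243609, 'cx': 277.6920924676605, 'cy': 199.68896157883967, 'position': array([0.0694427 , 0.57369046, 0.37276958]), 'rotation': array([-15.69706149,   0.10845253,  76.38092098])}
```

View pics/scene0.png

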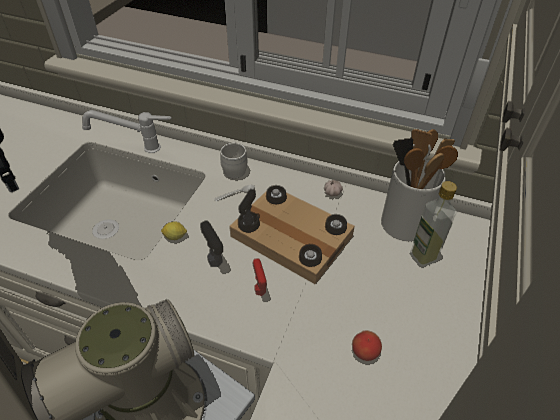

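View pics/top0.png

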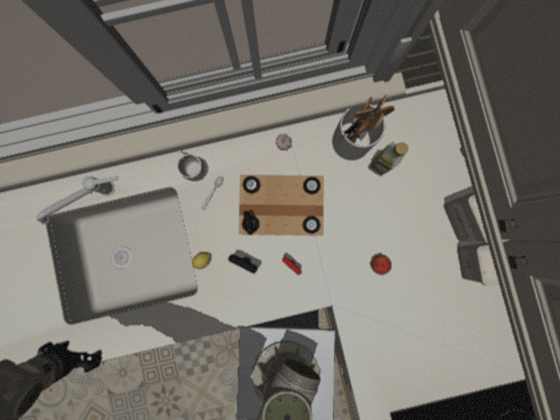

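```bash
cat > h.py <<'E'
import numpy as np, cv2
from scipy.spatial.transform import Rotation as R
def rot(e): return R.from_euler('xyz',e,degrees=True).as_matrix()
def ray(d,u,v):
    w=rot(d["rotation"])@np.array([(u-d["cx"])/d["fx"],-(v-d["cy"])/d["fy"],-1.]); return d["position"],w
def cast(d,u,v,z):
    p,w=ray(d,u,v); return p+w*(z-p[2])/w[2]
def proj(d,P):
    c=rot(d["rotation"]).T@(np.asarray(P)-d["position"]); return d["cx"]-d["fx"]*c[0]/c[2], d["cy"]+d["fy"]*c[1]/c[2]
E
python3 - <<'E'
from h import *
from station import r
d=r.get_image("top"); s=r.get_image("scene")
for n,u,v,z in [("f1",252,185,.069),("f2",312,186,.069),("f3",312,225,.069),("f4drv",250,222,.13),("c1",239.5,176,.045),("c2",323,175,.045),("c3",324,235,.045),("c4",239,235,.045),("mug",192,166,.089),("lemon",202,260,.03),("nect",382,264,.03)]:
    P=cast(d,u,v,z);print(n,P.round(3),np.round(proj(s,P)),np.hypot(P[0],P[1]).round(3))
a=cv2.resize(d["pixels"][160:250,225:340],None,fx=4,fy=4,interpolation=3)
b=cv2.resize(s["pixels"][175:285,215:365],None,fx=4,fy=4,interpolation=3)
w=max(a.shape[1],b.shape[1]); 
cv2.imwrite("pics/z0.png",cv2.cvtColor(b,4))
cv2.imwrite("pics/z1.png",cv2.cvtColor(a,4))
print(rot([170.88,89.894,-112.8]).round(3))
E
```

```text
f1 [0.622 0.127 0.069] [276. 193.] 0.635
f2 [ 0.624 -0.069  0.069] [335. 222.] 0.628
f3 [ 0.497 -0.071  0.069] [310. 252.] 0.502
f4drv [0.499 0.125 0.13 ] [249. 203.] 0.514
c1 [0.655 0.172 0.045] [270. 186.] 0.677
c2 [ 0.666 -0.106  0.045] [354. 225.] 0.674
c3 [ 0.466 -0.113  0.045] [317. 274.] 0.48
c4 [0.458 0.167 0.045] [229. 227.] 0.488
mug [0.676 0.322 0.089] [235. 152.] 0.749
lemon [0.372 0.288 0.03 ] [175. 230.] 0.471
nect [ 0.376 -0.309  0.03 ] [368. 346.] 0.486
[[-0.001 -0.972  0.236]
 [-0.002  0.236  0.972]
 [-1.     0.    -0.002]]
```

View pics/z0.png

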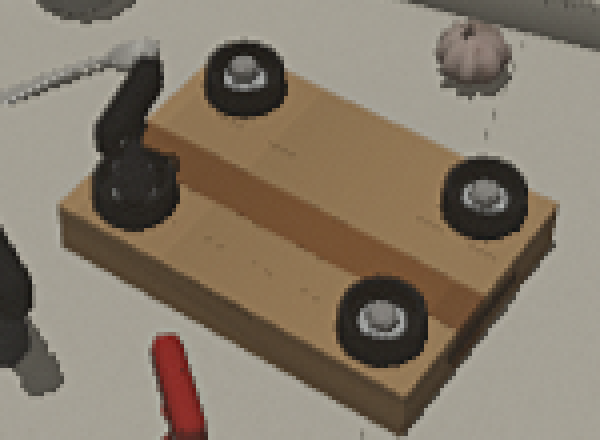

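Emit:
send_rows:
  moves:
    - [[0.0854,-0.1,-0.478,-0.427,1.22,0,0],[0.0854,-0.1,-0.478,-0.427,1.22,0,0],[0.0854,-0.1,-0.478,-0.427,1.22,0,0],[0.0854,-0.1,-0.478,-0.427,1.22,0,0],[0.0854,-0.1,-0.478,-0.427,1.22,0,0],[0.0854,-0.1,-0.478,-0.427,1.22,0,0],[0.0854,-0.1,-0.478,-0.427,1.22,0,0],[0.0854,-0.1,-0.478,-0.427,1.22,0,0],[0.0854,-0.1,-0.478,-0.427,1.22,0,0],[0.0854,-0.1,-0.478,-0.427,1.22,0,0]]

```text
time: 1.08
eef_pos: [0.37, 0.2178, 0.2961]
eef_rot: [24.9, 90.0, 31.0]
force: [-0.1, 1.3, -0.1]
opening: 0.0854
```

Emit:
send_rows:
  moves:
    - [[0.0854,-0.06,-0.2,0.11,0,0,0],[0.0854,-0.06,-0.2,0.11,0,0,0],[0.0854,-0.06,-0.2,0.11,0,0,0],[0.0854,-0.06,-0.2,0.11,0,0,0],[0.0854,-0.06,-0.2,0.11,0,0,0],[0.0854,-0.06,-0.2,0.11,0,0,0],[0.0854,-0.06,-0.2,0.11,0,0,0],[0.0854,-0.06,-0.2,0.11,0,0,0]]

```text
time: 1.75
eef_pos: [0.5018, 0.0318, 0.3552]
eef_rot: [138.0, 90.0, 144.2]
force: [-0.8, 0.1, 0.1]
opening: 0.0854
```

Run:
```python
from h import *
from station import r
import pickle
d=r.get_image("wrist"); pickle.dump(d,open("w1.pkl","wb"))
print(d["position"],d["rotation"],r.sense()["eef_pos"],r.sense()["eef_rot"])
for P in [(.622,.127,.069),(.624,-.069,.069),(.497,-.071,.069),(.499,.125,.13)]: print(np.round(proj(d,P)))
cv2.imwrite("pics/w1.png",d["pixels"][:,:,::-1])
```

```text
[0.49439697 0.09877275 0.49745303] [-15.66667971  -0.01952131   6.30348661] [0.50096498 0.03286064 0.35507392] [147.37044488  89.92968696 153.71201351]
[384.  93.]
[358. 242.]
[266. 234.]
[285.  80.]
```

View pics/w1.png

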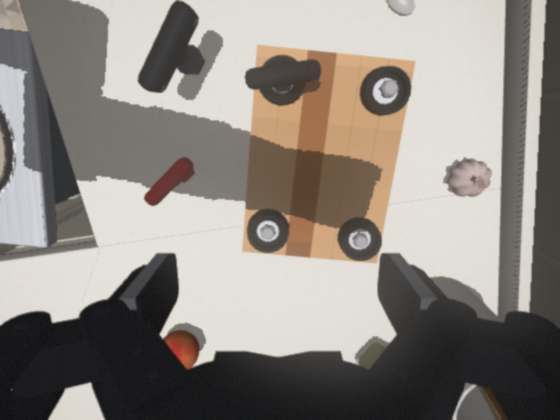

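Run:
```python
from h import *
import pickle
d=pickle.load(open("w1.pkl","rb")); g=cv2.cvtColor(d["pixels"],cv2.COLOR_RGB2GRAY)
cen=[]
for u,v in [(384,91),(359,240),(267,231)]:
    m=(g<45).astype(np.uint8); x0,y0=u-40,v-40
    sub=m[y0:y0+80,x0:x0+80]
    n,l,st,c=cv2.connectedComponentsWithStats(sub)
    # component nearest center w/ ring
    k=max(range(1,n),key=lambda i:st[i,4]*(abs(c[i]-40).max()<12))
    cs,_=cv2.findContours((l==k).astype(np.uint8),cv2.RETR_EXTERNAL,cv2.CHAIN_APPROX_NONE)
    e=cv2.fitEllipse(cv2.convexHull(max(cs,key=len)))
    P=cast(d,e[0][0]+x0,e[0][1]+y0,.067); cen.append(P); print(st[k],e,P.round(4))
a,b,c=cen; print("edges",np.linalg.norm(a-b),np.linalg.norm(b-c),"f4",(a+c-b).round(4),"yaw",np.degrees(np.arctan2(*(a-b)[[0,1]])),np.degrees(np.arctan2(*(b-c)[[1,0]])))
# handle: dark above foot
A=cast(d,247,76,.1375);B=cast(d,320,70.5,.1375);print("handle",A,B,(A+B)/2,np.linalg.norm(A-B),np.degrees(np.arctan2((B-A)[1],(B-A)[0])))
z=lambda u,v:cv2.resize(d["pixels"][v-35:v+35,u-50:u+50],None,fx=4,fy=4,interpolation=2)
im=np.vstack([np.hstack([z(384,91),z(285,78)]),np.hstack([z(267,231),z(359,240)])])
im=np.clip(im.astype(float)*1.3,0,255).astype(np.uint8)
cv2.imwrite("pics/w1z.png",im[:,:,::-1])
```

```text
Traceback (most recent call last):
ValueError: max() iterable argument is empty
```

Run:
```python
from h import *
import pickle
d=pickle.load(open("w1.pkl","rb")); g=d["pixels"].max(2)
print(g[91,360:412:3], g[240,330:390:3])
cen=[]
for u,v in [(384,91),(359,240),(267,231)]:
    m=(g<75).astype(np.uint8); x0,y0=u-30,v-30
    sub=m[y0:y0+60,x0:x0+60]
    n,l,st,c=cv2.connectedComponentsWithStats(sub)
    k=max(range(1,n),key=lambda i:st[i,4])
    cs,_=cv2.findContours((l==k).astype(np.uint8),cv2.RETR_EXTERNAL,cv2.CHAIN_APPROX_NONE)
    e=cv2.fitEllipse(cv2.convexHull(max(cs,key=len)))
    P=cast(d,e[0][0]+x0,e[0][1]+y0,.06); cen.append(P); print(st[k],e,P.round(4))
a,b,c=cen; print("edges",np.linalg.norm(a-b),np.linalg.norm(b-c),"f4",(a+c-b).round(4),"yaw",np.degrees(np.arctan2(*(a-b)[[0,1]])),np.degrees(np.arctan2(*(b-c)[[1,0]])))
A=cast(d,247,76,.1375);B=cast(d,320,70.5,.1375);print("handle",A,B,(A+B)/2,np.linalg.norm(A-B),np.degrees(np.arctan2((B-A)[1],(B-A)[0])))
z=lambda u,v:cv2.resize(d["pixels"][v-35:v+35,u-50:u+50],None,fx=4,fy=4,interpolation=2)
im=np.vstack([np.hstack([z(384,91),z(285,78)]),np.hstack([z(267,231),z(359,240)])])
im=np.clip(im.astype(float)*1.3,0,255).astype(np.uint8)
cv2.imwrite("pics/w1z.png",im[:,:,::-1])
```

```text
[117  70  74  73 112 221 222 119 145 176 175 173 159  73  70  63  70 200] [209 207 197  74  75  76 121 214 146 175 181 178 163 202  82  75  79 130
 227 227]
[  7   7  49  46 969] ((31.048185348510742, 28.94889259338379), (44.376220703125, 50.37885284423828), 55.03434753417969) [0.6247 0.1318 0.06  ]
[ 10   8  34  25 350] ((25.39577293395996, 21.012935638427734), (24.067636489868164, 35.37343215942383), 57.39458084106445) [ 0.6189 -0.0564  0.06  ]
[ 14   8  37  28 365] ((31.877370834350586, 24.703588485717773), (32.82028579711914, 37.1191291809082), 102.99370574951172) [ 0.5    -0.0616  0.06  ]
edges 0.1882658451452039 0.11897015436706784 f4 [0.5059 0.1266 0.06  ] yaw 1.7846593187384636 2.523605311962852
handle [0.46060786 0.12383153 0.1375    ] [0.53304666 0.13706779 0.1375    ] [0.49682726 0.13044966 0.1375    ] 0.0736381576274048 10.355044219437376
```

View pics/w1z.png

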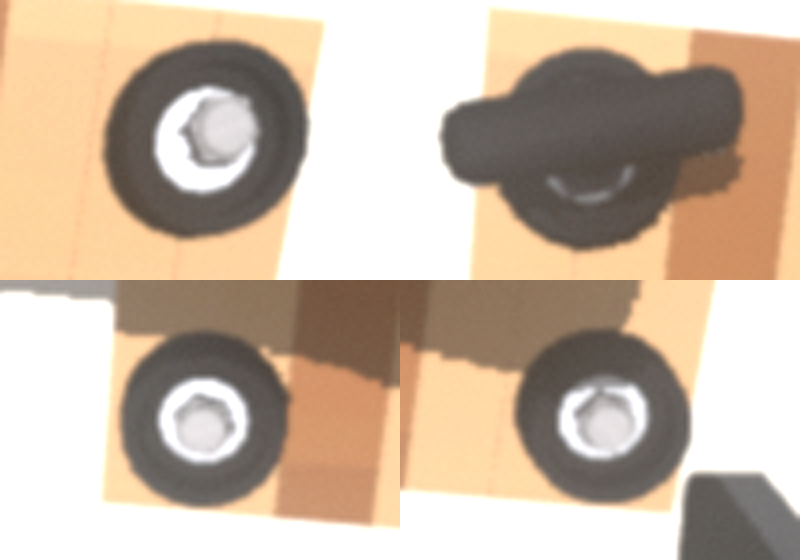

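Run:
```python
from h import *
import pickle
d=pickle.load(open("w1.pkl","rb"))
a,b,c=[cast(d,u,v,.055) for u,v in [(385.2,91),(359.75,239.25),(267.9,231.2)]]
print(a,b,c)
print("edges",np.linalg.norm(a-b),np.linalg.norm(b-c),"f4",(a+c-b).round(4),"yaw",np.degrees(np.arctan2(*(b-a)[[0,1]])),np.degrees(np.arctan2(*(b-c)[[1,0]])))
# head top ctr f1 at panel(226,124), axis handle panel pts
print("head",cast(d,334+226/4,56+124/4,.0675))
L=lambda x,y:(235+x/4,43+y/4)
A=cast(d,*L(46,144),.1325);B=cast(d,*L(342,94),.1325);print(A,B,(A+B)/2,np.degrees(np.arctan2((B-A)[1],(B-A)[0])))
for z in (.1325,.1475):
  print(cast(d,*L(194,86),z),cast(d,*L(194,150),z))
```

```text
[0.62664679 0.13095869 0.055     ] [ 0.62993754 -0.06959022  0.055     ] [ 0.49954635 -0.07175553  0.055     ]
edges 0.20057590959198432 0.13040916630863336 f4 [0.4963 0.1288 0.055 ] yaw 179.0599352610093 0.9513804160243908
head [0.62840625 0.13531241 0.0675    ]
[0.45987599 0.12123842 0.1325    ] [0.53354141 0.14142586 0.1325    ] [0.4967087  0.13133214 0.1325    ] 15.325223879582618
[0.49598234 0.13918234 0.1325    ] [0.49773577 0.12396033 0.1325    ]
[0.49591718 0.13752146 0.1475    ] [0.49759855 0.12292509 0.1475    ]
```

Emit:
send_rows:
  moves:
    - [[0.0854,0.0,0.071,0.135,0,0,0],[0.0854,0.0,0.071,0.135,0,0,0],[0.0854,0.0,0.071,0.135,0,0,0],[0.0854,0.0,0.071,0.135,0,0,0],[0.0854,0.2,0.071,0.135,0,0,0],[0.0854,0.2,0.071,0.135,0,0,0],[0.0854,0.2,0.071,0.135,0,0,0],[0.0854,0.2,0.071,0.135,0,0,0],[0.0854,0.2,0.071,0.135,0,0,0],[0.0854,0.2,0.071,0.135,0,0,0]]

```text
time: 2.63
eef_pos: [0.6205, 0.1203, 0.1471]
eef_rot: [175.9, 89.1, -177.5]
force: [-0.4, 0.8, -0.6]
opening: 0.0853
```

Run:
```python
from h import *
from station import r
import pickle
d=r.get_image("wrist"); pickle.dump(d,open("w2.pkl","wb"))
s=r.sense();print(s["q"],s["eef_pos"],s["eef_rot"],d["position"],d["rotation"])
u,v=map(int,np.round(proj(d,(.628,.134,.067))));print(u,v)
im=cv2.resize(d["pixels"][v-40:v+40,u-50:u+50],None,fx=7,fy=7,interpolation=2)
cv2.imwrite("pics/w2.png",np.clip(im*1.0,0,255).astype(np.uint8)[:,:,::-1])
```

```text
[3.66853465e+00 2.67705886e+01 4.47935297e+00 6.82661084e+01
 1.62547531e-02 8.71258502e+01] [0.62283001 0.12018276 0.1515621 ] [ 175.45536409   89.44241899 -178.00203052] [0.61481045 0.18732308 0.28943035] [-15.62841634   0.82138736   6.62189512]
293 189
```

View pics/w2.png

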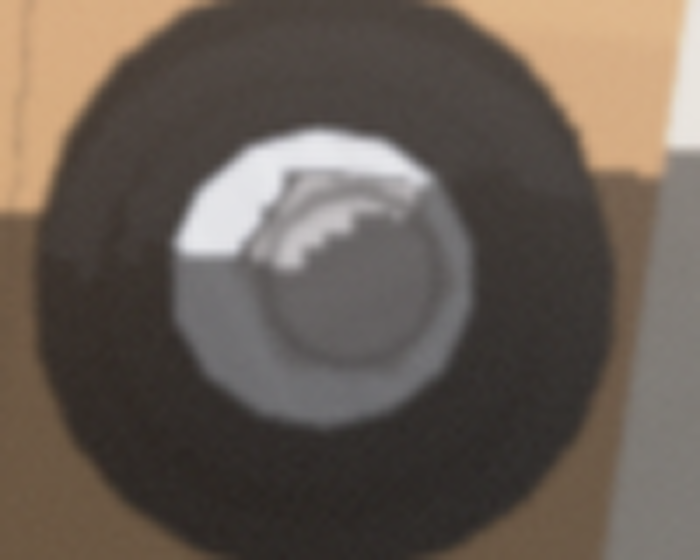

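Run:
```python
from h import *
import pickle
d=pickle.load(open("w2.pkl","rb"))
u,v=293,189
im=d["pixels"][v-22:v+20,u-28:u+28]
lab=cv2.cvtColor(im,cv2.COLOR_RGB2LAB);L=lab[:,:,0]
L=cv2.resize(L,None,fx=13,fy=13,interpolation=2).astype(float)
lo=np.clip((L-40)/(150-40),0,1)**.8*255
cv2.imwrite("pics/w2b.png",lo.astype(np.uint8))
```

```text
(no output)
```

View pics/w2b.png

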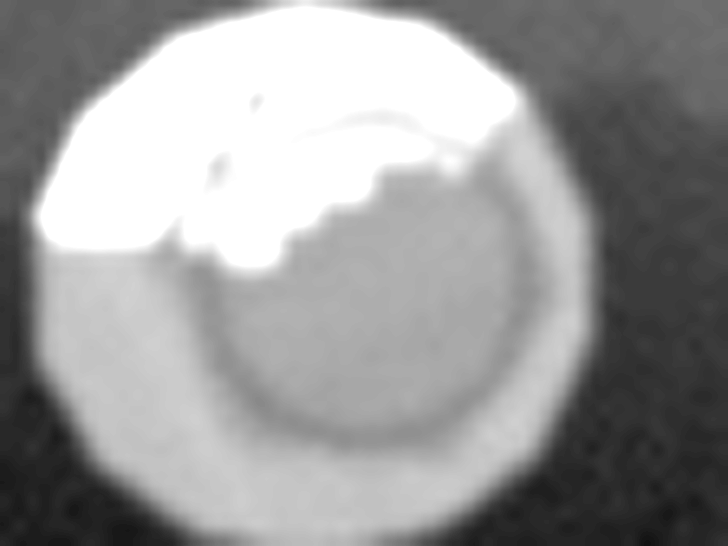

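Emit:
send_rows:
  moves:
    - [[0.0854,-0.1,0.025,-0.127,-1.72,0,0],[0.0854,-0.1,0.025,-0.127,-1.72,0,0],[0.0854,-0.1,0.025,-0.127,-1.72,0,0],[0.0854,-0.1,0.025,-0.127,-1.72,0,0],[0.0854,-0.1,0.025,-0.127,-1.72,0,0],[0.0854,-0.1,0.025,-0.127,-1.72,0,0],[0.0854,-0.1,0.025,-0.127,-1.72,0,0],[0.0854,-0.1,0.025,-0.127,-1.72,0,0],[0.0854,-0.1,0.025,-0.127,-1.72,0,0],[0.0854,-0.1,0.025,-0.127,-1.72,0,0]]

```text
time: 3.52
eef_pos: [0.4991, 0.1303, 0.2597]
eef_rot: [-70.6, 89.7, 7.8]
force: [0.3, 0.1, -0.6]
opening: 0.0857
```

```bash
cat >> h.py <<'E'
def st():
    from station import r
    s=r.sense(); M=rot(s["eef_rot"])
    print("t",round(s["time"],2),"q",s["q"].round(1),"p",s["eef_pos"].round(4),"F",s["force"].round(2),"T",s["wrist_torque"].round(3),"op",s["opening"].round(4))
    print("x",M[:,0].round(4),"y",M[:,1].round(3),"zyaw",np.degrees(np.arctan2(M[1,2],M[0,2])).round(2))
    return s,M
def togo(P,zyaw,s,M,xdir=(0,0,-1)):
    x=np.array(xdir,float);x/=np.linalg.norm(x)
    a=np.radians(zyaw);z=np.array([np.cos(a),np.sin(a),0]);z-=x*(z@x);z/=np.linalg.norm(z)
    G=np.c_[x,np.cross(z,x),z]
    print("togo",(M.T@(np.array(P)-s["eef_pos"])).round(4),R.from_matrix(M.T@G).as_rotvec().round(4))
E
python3 -c "
from h import *
s,M=st();togo((.4963,.1288,.1185),105,s,M)"
```

```text
Traceback (most recent call last):
  File "h.py", line 13, in st
    print("t",round(s["time"],2),"q",s["q"].round(1),"p",s["eef_pos"].round(4),"F",s["force"].round(2),"T",s["wrist_torque"].round(3),"op",s["opening"].round(4))
                                                                                                                                           ^^^^^^^^^^^^^^^^^^
AttributeError: 'float' object has no attribute 'round'
```

Emit:
send_rows:
  moves:
    - [[0.0854,0,0,0,-0.464,0,0],[0.0854,0,0,0,-0.464,0,0],[0.0854,0,0,0,-0.464,0,0],[0.0854,0,0,0,-0.464,0,0],[0.0854,0,0,0,-0.464,0,0],[0.0854,0,0,0,-0.464,0,0],[0.0854,0,0,0,-0.464,0,0]]

```text
time: 4.1
eef_pos: [0.4988, 0.1299, 0.2575]
eef_rot: [-96.6, 89.8, 8.0]
force: [-0.6, -0.3, -0.4]
opening: 0.0859
```

```bash
sed -i 's/s\["opening"\].round(4)/round(float(s["opening"]),4)/' h.py
python3 -c "
from h import *
s,M=st();togo((.4963,.1288,.1185),105,s,M)"
```

```text
t 4.1 q [ 5.7 10.8 -3.1 75.9  0.  -8.9] p [0.4988 0.1299 0.2575] F [-0.59 -0.31 -0.44] T [ 0.045  0.006 -0.011] op 0.0859
x [ 3.1e-03  4.0e-04 -1.0e+00] y [-0.968 -0.251 -0.003] zyaw 104.53
togo [ 0.139   0.0031 -0.0004] [-0.0083 -0.0004  0.0031]
```

Emit:
send_rows:
  force: 60
  moves:
    - [[0.0854,0.139,0.003,0,-0.008,0,0],[0.0854,0.139,0.003,0,-0.008,0,0],[0.0854,0.139,0.003,0,-0.008,0,0],[0.0854,0.139,0.003,0,-0.008,0,0],[0.0854,0.139,0.003,0,-0.008,0,0],[0.0854,0.139,0.003,0,-0.008,0,0]]

```text
time: 4.6
eef_pos: [0.4952, 0.1288, 0.1167]
eef_rot: [74.6, 89.9, 179.6]
force: [0.3, 0.6, 0.1]
opening: 0.0856
```

Emit:
send_rows:
  moves:
    - [[0.015,0,0,0,0,0,0],[0.015,0,0,0,0,0,0],[0.015,0,0,0,0,0,0],[0.015,0,0,0,0,0,0],[0.015,0,0,0,0,0,0],[0.015,0,0,0,0,0,0],[0.015,0,0,0,0,0,0],[0.015,0,0,0,0,0,0]]

```text
time: 5.27
eef_pos: [0.4959, 0.129, 0.1174]
eef_rot: [-75.1, 89.9, 30.0]
force: [-1.6, 1.9, 5.7]
opening: 0.019
```

```bash
python3 -c "
from h import *
s,M=st()"
```

```text
t 5.27 q [  5.6  14.7 -18.3  56.9   0.   -9.5] p [0.4959 0.129  0.1174] F [-1.64  1.87  5.66] T [ 0.303  0.28  -0.014] op 0.019
x [ 1.4e-03  8.0e-04 -1.0e+00] y [-0.966 -0.26  -0.002] zyaw 105.09
```

Emit:
send_rows:
  moves:
    - [[0.015,-0.02,0,0,0,0,0],[0.015,-0.06,0,0,0,0,0],[0.015,-0.06,0,0,0,0,0],[0.015,-0.06,0,0,0,0,0],[0.015,-0.06,0,0,0,0,0]]

```text
time: 5.68
eef_pos: [0.495, 0.1286, 0.1758]
eef_rot: [88.6, 90.0, -166.4]
force: [-0.0, 0.3, -3.6]
opening: 0.0193
```

Run:
```python
from h import *
from station import r
s,M=st()
d=r.get_image("scene")
u,v=map(int,proj(d,s["eef_pos"]))
im=cv2.resize(d["pixels"][v-45:v+55,u-65:u+65],None,fx=6,fy=6,interpolation=2)
cv2.imwrite("pics/g.png",im[:,:,::-1])
M0=s["eef_pos"]+np.array([0,0,-.0582*1]); print([np.round((np.array(proj(d,p))-[u-65,v-45])*6) for p in (s["eef_pos"],M0-[0,0,.001])])
```

```text
t 5.68 q [  5.6  12.4 -12.7  65.   -0.   -9.5] p [0.495  0.1286 0.1758] F [-0.    0.35 -3.57] T [-0.005  0.011  0.012] op 0.0193
x [-8.e-04 -2.e-04 -1.e+00] y [-0.966 -0.26   0.001] zyaw 105.08
[array([390., 272.]), array([396., 370.])]
```

View pics/g.png

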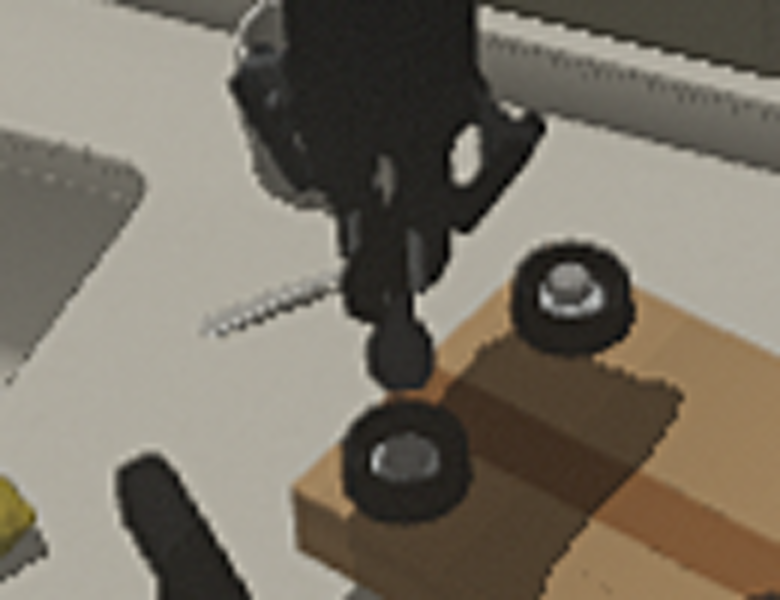

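Run:
```python
from h import *
import pickle
d=pickle.load(open("w2.pkl","rb"))
print("bore",cast(d,289.3,188.2,.055),"head",cast(d,293.3,190.1,.0673))
d=pickle.load(open("w1.pkl","rb"))
print("bore",cast(d,385.2,91,.055),"head",cast(d,334+226/4,56+124/4,.0673))
```

```text
bore [0.62631746 0.13128243 0.055     ] head [0.62858204 0.13322605 0.0673    ]
bore [0.62664679 0.13095869 0.055     ] head [0.62846859 0.13532941 0.0673    ]
```

Run:
```python
from h import *
s,M=st(); a=np.array([.068,.121,.990])
top=np.array([.6285,.1347,.0673])
togo(top+.097*a,153,s,M,-a)
```

```text
t 5.73 q [  5.6  12.4 -12.8  65.   -0.   -9.5] p [0.4944 0.1285 0.1751] F [-0.57 -0.05 -1.93] T [0.006 0.016 0.033] op 0.0197
x [-2.4e-03 -2.0e-04 -1.0e+00] y [-0.966 -0.26   0.002] zyaw 105.07
togo [ 0.0115 -0.1405 -0.0193] [-0.8346  0.0543  0.1312]
```

Emit:
send_rows:
  moves:
    - [[0.015,0.011,-0.14,-0.019,-0.835,0.054,0.131],[0.015,0.011,-0.14,-0.019,-0.835,0.054,0.131],[0.015,0.011,-0.14,-0.019,-0.835,0.054,0.131],[0.015,0.011,-0.14,-0.019,-0.835,0.054,0.131],[0.015,0.011,-0.14,-0.019,-0.835,0.054,0.131],[0.015,0.011,-0.14,-0.019,-0.835,0.054,0.131],[0.015,0.011,-0.14,-0.019,-0.835,0.054,0.131],[0.015,0.011,-0.14,-0.019,-0.835,0.054,0.131],[0.015,0.011,-0.14,-0.019,-0.835,0.054,0.131],[0.015,0.011,-0.14,-0.019,-0.835,0.054,0.131]]

```text
time: 6.57
eef_pos: [0.635, 0.1466, 0.1643]
eef_rot: [87.9, 82.1, -119.3]
force: [-0.7, 0.4, -1.8]
opening: 0.0192
```

Run:
```python
from h import *
from station import r
s,M=st(); a=np.array([.068,.121,.990])
top=np.array([.6285,.1347,.0673])
togo(top+.065*a,153,s,M,-a)
for n in ("scene","top"):
    d=r.get_image(n);print(n,proj(d,s["eef_pos"]+.062*M[:,0]),proj(d,top))
    u,v=map(int,proj(d,top)); cv2.imwrite(f"pics/h_{n}.png",cv2.resize(d["pixels"][v-35:v+25,u-40:u+40],None,fx=7,fy=7,interpolation=2)[:,:,::-1]);print("crop origin",u-40,v-35)
```

```text
t 6.57 q [  8.8  32.7  15.5  77.7  -6.2 -53.8] p [0.635  0.1466 0.1643] F [-0.67  0.37 -1.84] T [ 0.122 -0.109 -0.007] op 0.0192
x [-0.0674 -0.1203 -0.9904] y [-0.451 -0.882  0.138] zyaw 152.84
togo [ 0.033   0.     -0.0002] [-0.002  -0.0002  0.0009]
scene (np.float64(274.28163520570905), np.float64(180.59264916643252)) (np.float64(275.0888854656591), np.float64(190.79080569764506))
crop origin 235 155
top (np.float64(247.5888380897078), np.float64(180.8659537603312)) (np.float64(249.9050276183745), np.float64(183.1793682756221))
crop origin 209 148
```

View pics/h_scene.png

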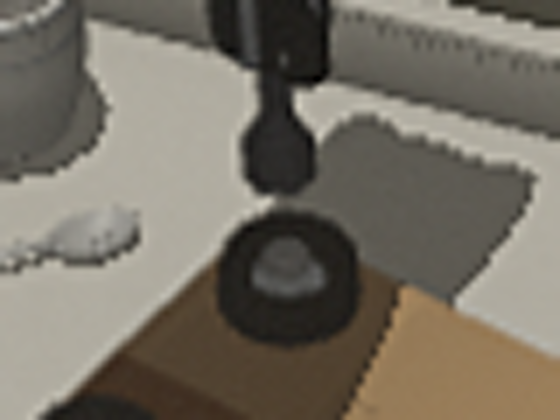

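Emit:
send_rows:
  moves:
    - [[0.015,0.02,0,0,0,0,0],[0.015,0.032,0,0,0,0,0],[0.015,0.034,0,0,0,0,0],[0.015,0.035,0,0,0,0,0],[0.015,0.035,0,0,0,0,0],[0.015,0.035,0,0,0,0,0]]

```text
time: 7.17
eef_pos: [0.6339, 0.1426, 0.1319]
eef_rot: [89.0, 82.2, -118.0]
force: [-0.9, 0.1, -2.6]
opening: 0.0189
```

Emit:
send_rows:
  moves:
    - [[0.015,0.001,0,0,0,0,0],[0.015,0.002,0,0,0,0,0],[0.015,0.002,0,0,0,0,0],[0.015,0.002,0,0,0,0,0]]

```text
time: 7.5
eef_pos: [0.6332, 0.1424, 0.1291]
eef_rot: [88.5, 82.1, -118.5]
force: [-1.1, -0.1, -1.8]
opening: 0.0191
```

Emit:
send_rows:
  moves:
    - [[0.015,0.001,0,0,0,0,0],[0.015,0.002,0,0,0,0,0],[0.015,0.002,0,0,0,0,0],[0.015,0.002,0,0,0,0,0]]

```text
time: 7.83
eef_pos: [0.6329, 0.1421, 0.1267]
eef_rot: [88.3, 82.1, -118.7]
force: [-0.1, -0.0, -3.1]
opening: 0.0192
```

Emit:
send_rows:
  moves:
    - [[0.015,0.001,0,0,0,0,0],[0.015,0.0015,0,0,0,0,0],[0.015,0.0015,0,0,0,0,0],[0.015,0.0015,0,0,0,0,0]]

```text
time: 8.17
eef_pos: [0.6329, 0.1419, 0.1253]
eef_rot: [88.4, 82.1, -118.6]
force: [0.2, 0.1, -1.8]
opening: 0.019
```

Emit:
send_rows:
  moves:
    - [[0.015,0.001,0,0,0,0,0],[0.015,0.001,0,0,0,0,0],[0.015,0.001,0,0,0,0,0]]

```text
time: 8.42
eef_pos: [0.6328, 0.1418, 0.1244]
eef_rot: [88.4, 82.1, -118.6]
force: [0.5, 0.4, -2.3]
opening: 0.0197
```

Emit:
send_rows:
  moves:
    - [[0.015,0.001,0,0,0,0,0],[0.015,0.001,0,0,0,0,0],[0.015,0.001,0,0,0,0,0]]

```text
time: 8.67
eef_pos: [0.6328, 0.1416, 0.1234]
eef_rot: [88.4, 82.1, -118.5]
force: [1.1, 0.6, -2.5]
opening: 0.0189
```

Emit:
send_rows:
  moves:
    - [[0.015,0.001,0,0,0,0,0],[0.015,0.001,0,0,0,0,0],[0.015,0.001,0,0,0,0,0]]

```text
time: 8.92
eef_pos: [0.6327, 0.1415, 0.1223]
eef_rot: [88.4, 82.1, -118.6]
force: [-0.5, 0.6, -1.4]
opening: 0.0191
```

Run:
```python
from h import *
s,M=st(); print("mouth",s["eef_pos"]+.062*M[:,0])
```

```text
t 8.92 q [  8.4  33.2  10.4  72.   -6.3 -54.3] p [0.6327 0.1415 0.1223] F [-0.48  0.63 -1.37] T [ 0.184 -0.013  0.009] op 0.0191
x [-0.0657 -0.1205 -0.9905] y [-0.45  -0.883  0.137] zyaw 152.98
mouth [0.62858072 0.13403681 0.06090992]
```

Emit:
send_rows:
  moves:
    - [[0.015,0.001,0,0,0,0,0],[0.015,0.001,0,0,0,0,0],[0.015,0.001,0,0,0,0,0]]

```text
time: 9.17
eef_pos: [0.6326, 0.1414, 0.1214]
eef_rot: [88.4, 82.1, -118.6]
force: [-1.1, 0.5, -1.6]
opening: 0.0194
```

Emit:
send_rows:
  moves:
    - [[0.015,0.001,0,0,0,0,0],[0.015,0.001,0,0,0,0,0],[0.015,0.001,0,0,0,0,0]]

```text
time: 9.42
eef_pos: [0.6326, 0.1413, 0.1204]
eef_rot: [88.4, 82.1, -118.6]
force: [-0.3, 0.8, -2.9]
opening: 0.0194
```

Emit:
send_rows:
  moves:
    - [[0.015,0.0005,0,0,0,0,0],[0.015,0.001,0,0,0,0,0],[0.015,0.001,0,0,0,0,0],[0.015,0.001,0,0,0,0,0]]

```text
time: 9.75
eef_pos: [0.6326, 0.1413, 0.1199]
eef_rot: [88.6, 82.1, -118.4]
force: [-0.8, 0.9, 2.4]
opening: 0.0195
```

Emit:
send_rows:
  moves:
    - [[0.015,0.0005,0,0,0,0,0],[0.015,0.0005,0,0,0,0,0],[0.015,0.0005,0,0,0,0,0]]

```text
time: 10.0
eef_pos: [0.6327, 0.1413, 0.1198]
eef_rot: [88.7, 82.2, -118.3]
force: [-1.6, 1.1, 6.2]
opening: 0.019
```

Run:
```python
from h import *
s,M=st(); togo((.6261,.1305,.1205),152.9,s,M)
```

```text
t 10.0 q [  8.4  33.2  10.1  71.6  -6.3 -54.3] p [0.6327 0.1413 0.1198] F [-1.6   1.08  6.21] T [ 0.244  0.527 -0.078] op 0.019
x [-0.0646 -0.1201 -0.9907] y [-0.449 -0.883  0.136] zyaw 152.99
togo [0.0011 0.0126 0.001 ] [ 0.0018  0.0029 -0.1368]
```

Emit:
send_rows:
  moves:
    - [[0.015,0.0,0.0016,0.0001,0,0,-0.017],[0.015,0.0,0.0032,0.0002,0,0,-0.034],[0.015,0.0,0.0047,0.0003,0,0.001,-0.051],[0.015,0.0,0.0063,0.0005,0,0.001,-0.068],[0.015,0.0,0.0063,0.0005,0,0.001,-0.068],[0.015,0.0,0.0063,0.0005,0,0.001,-0.068]]

```text
time: 10.5
eef_pos: [0.6296, 0.1357, 0.1204]
eef_rot: [88.5, 86.1, -118.5]
force: [0.2, 1.8, 6.2]
opening: 0.0191
```

Run:
```python
from h import *
s,M=st(); togo((.6261,.1305,.1205),152.9,s,M)
```

```text
t 10.5 q [  6.5  30.4   5.9  67.7  -3.2 -56.4] p [0.6296 0.1357 0.1204] F [0.24 1.84 6.23] T [0.595 0.047 0.025] op 0.0191
x [-0.0327 -0.0601 -0.9977] y [-0.453 -0.889  0.068] zyaw 152.96
togo [0.0004 0.0062 0.0007] [ 0.0012  0.0017 -0.0685]
```

Good: steady 6 N down, about 2 N sideways. Finish the upright motion.

Emit:
send_rows:
  moves:
    - [[0.015,0.0,0.0016,0.0001,0,0,-0.017],[0.015,0.0,0.0032,0.0002,0,0,-0.034],[0.015,0.0,0.0047,0.0003,0,0.001,-0.051],[0.015,0.0,0.0063,0.0005,0,0.001,-0.068],[0.015,0.0,0.0063,0.0005,0,0.001,-0.068],[0.015,0.0,0.0063,0.0005,0,0.001,-0.068],[0.015,0.0,0.0063,0.0005,0,0.001,-0.068]]

```text
time: 11.08
eef_pos: [0.6264, 0.1304, 0.1206]
eef_rot: [58.6, 89.9, -148.4]
force: [2.0, 2.6, 5.6]
opening: 0.0191
```

Run:
```python
from h import *
from station import r
s,M=st(); togo((.6261,.1305,.1205),152.9,s,M)
from h import *
d=r.get_image("scene"); u,v=map(int,proj(d,(.6264,.131,.06)))
a=cv2.resize(d["pixels"][v-42:v+18,u-25:u+25],None,fx=8,fy=8,interpolation=2)
w=r.get_image("wrist"); u,v=map(int,proj(w,(.6264,.131,.06)));print(u,v)
v=max(30,min(390,v)); b=cv2.resize(w["pixels"][v-60:v+60 if v<360 else 420,u-50:u+50],(400,480))
cv2.imwrite("pics/seat.png",np.hstack([a,b])[:,:,::-1])
```

```text
t 11.08 q [  4.6  28.    1.9  64.   -0.  -58.4] p [0.6264 0.1304 0.1206] F [2.01 2.6  5.61] T [ 0.631 -0.253 -0.01 ] op 0.0191
x [-1.4e-03 -9.0e-04 -1.0e+00] y [-0.454 -0.891  0.001] zyaw 152.99
togo [0.0001 0.0001 0.0003] [ 0.0016  0.0009 -0.0014]
278 219
```

View pics/seat.png

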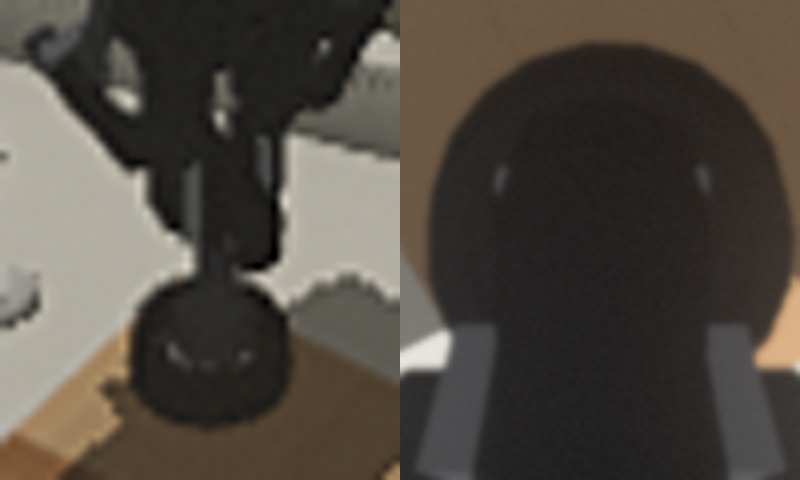

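Emit:
send_rows:
  moves:
    - [[0.015,0.0,0,0,0.1,0,0],[0.015,0.0002,0,0,0.2,0,0],[0.015,0.0003,0,0,0.3,0,0],[0.015,0.0005,0,0,0.4,0,0],[0.015,0.0006,0,0,0.5,0,0],[0.015,0.0007,0,0,0.6,0,0],[0.015,0.0009,0,0,0.7,0,0],[0.015,0.001,0,0,0.8,0,0],[0.015,0.001,0,0,0.8,0,0]]

```text
time: 11.93
eef_pos: [0.6258, 0.1308, 0.1198]
eef_rot: [89.7, 89.8, -163.4]
force: [-1.3, 3.3, 6.7]
opening: 0.0194
```

```bash
python3 -c "
from h import *
s,M=st();togo((.6261,.1305,.1205),152.9-45.8,s,M)"
```

```text
t 11.93 q [  4.6  28.    1.8  64.   -0.  -12.3] p [0.6258 0.1308 0.1198] F [-1.31  3.27  6.75] T [0.75  0.309 0.064] op 0.0194
x [-2.6e-03 -8.0e-04 -1.0e+00] y [-0.957 -0.292  0.003] zyaw 106.95
togo [-0.0007 -0.0002 -0.0003] [-0.0026  0.     -0.0027]
```

Emit:
send_rows:
  moves:
    - [[0.015,0.0001,0,0,0.1,0,0],[0.015,0.0003,0,0,0.2,0,0],[0.015,0.0004,0,0,0.3,0,0],[0.015,0.0006,0,0,0.4,0,0],[0.015,0.0007,0,0,0.5,0,0],[0.015,0.0009,0,0,0.6,0,0],[0.015,0.001,0,0,0.7,0,0],[0.015,0.0011,0,0,0.8,0,0],[0.015,0.0011,0,0,0.8,0,0]]

```text
time: 12.68
eef_pos: [0.6254, 0.131, 0.1186]
eef_rot: [125.4, 89.8, -173.4]
force: [-1.8, 2.4, 9.6]
opening: 0.019
```

```bash
python3 -c "
from h import *
s,M=st();togo((.6261,.1305,.1205),152.9-91.6,s,M)"
```

```text
t 12.68 q [ 4.6 28.   1.7 63.9 -0.  33.5] p [0.6254 0.131  0.1186] F [-1.84  2.41  9.62] T [0.82  0.602 0.035] op 0.019
x [-3.3e-03 -4.0e-04 -1.0e+00] y [-0.876  0.483  0.003] zyaw 61.13
togo [-0.0019 -0.0008 -0.0001] [-0.003  -0.0019 -0.0027]
```

Emit:
send_rows:
  moves:
    - [[0.015,0.0001,0,0,0.1,0,0],[0.015,0.0002,0,0,0.2,0,0],[0.015,0.0003,0,0,0.3,0,0],[0.015,0.0005,0,0,0.4,0,0],[0.015,0.0005,0,0,0.4,0,0],[0.015,0.0005,0,0,0.4,0,0]]

```text
time: 13.18
eef_pos: [0.6252, 0.1312, 0.118]
eef_rot: [142.3, 89.8, -179.3]
force: [-2.2, 3.1, 7.8]
opening: 0.0192
```

```bash
python3 -c "
from h import *
s,M=st()"
```

```text
t 13.18 q [ 4.6 28.1  1.7 63.8  0.  56.2] p [0.6252 0.1312 0.118 ] F [-2.19  3.08  7.78] T [1.009 0.619 0.07 ] op 0.0192
x [-0.0036 -0.     -1.    ] y [-0.622  0.783  0.002] zyaw 38.44
```

Emit:
send_rows:
  moves:
    - [[0.015,0.0001,0,0,0.05,0,0],[0.015,0.0001,0,0,0.1,0,0],[0.015,0.0001,0,0,0.1,0,0]]

```text
time: 13.43
eef_pos: [0.6252, 0.1312, 0.1179]
eef_rot: [146.1, 89.8, 178.7]
force: [-2.6, 3.5, 8.6]
opening: 0.0193
```

```bash
python3 -c "
from h import *
s,M=st()"
```

```text
t 13.43 q [ 4.7 28.1  1.7 63.8  0.  62. ] p [0.6252 0.1312 0.1179] F [-2.57  3.45  8.58] T [1.006 0.611 0.033] op 0.0193
x [-3.7e-03  1.0e-04 -1.0e+00] y [-0.539  0.842  0.002] zyaw 32.61
```

Emit:
send_rows:
  moves:
    - [[0.015,0.0001,0,0,0.05,0,0],[0.015,0.0001,0,0,0.1,0,0],[0.015,0.0001,0,0,0.1,0,0]]

```text
time: 13.68
eef_pos: [0.6252, 0.1313, 0.1178]
eef_rot: [150.2, 89.8, 177.1]
force: [-2.0, 4.1, 8.5]
opening: 0.019
```

```bash
python3 -c "
from h import *
s,M=st()"
```

```text
t 13.68 q [ 4.7 28.1  1.7 63.8  0.  67.8] p [0.6252 0.1313 0.1178] F [-2.05  4.14  8.47] T [1.056 0.595 0.067] op 0.019
x [-3.8e-03  2.0e-04 -1.0e+00] y [-0.452  0.892  0.002] zyaw 26.88
```

Emit:
send_rows:
  moves:
    - [[0.015,0.0001,0,0,0.05,0,0],[0.015,0.0002,0,0,0.1,0,0],[0.015,0.0002,0,0,0.1,0,0]]

```text
time: 13.93
eef_pos: [0.6252, 0.1313, 0.1176]
eef_rot: [154.1, 89.8, 175.2]
force: [-1.8, 4.3, 7.9]
opening: 0.0191
```

```bash
python3 -c "
from h import *
s,M=st()"
```

```text
t 13.93 q [ 4.7 28.1  1.6 63.8  0.  73.5] p [0.6252 0.1313 0.1176] F [-1.76  4.26  7.93] T [1.065 0.606 0.099] op 0.0191
x [-3.7e-03  3.0e-04 -1.0e+00] y [-0.361  0.933  0.002] zyaw 21.15
```

Emit:
send_rows:
  moves:
    - [[0.015,0.0001,0,0,0.05,0,0],[0.015,0.0001,0,0,0.1,0,0],[0.015,0.0001,0,0,0.1,0,0]]

```text
time: 14.18
eef_pos: [0.6252, 0.1314, 0.1175]
eef_rot: [158.5, 89.8, 173.9]
force: [-1.9, 3.8, 9.2]
opening: 0.0194
```

```bash
python3 -c "
from h import *
s,M=st()"
```

```text
t 14.18 q [ 4.7 28.1  1.6 63.8  0.  79.2] p [0.6252 0.1314 0.1175] F [-1.88  3.82  9.2 ] T [1.105 0.666 0.052] op 0.0194
x [-3.8e-03  4.0e-04 -1.0e+00] y [-0.266  0.964  0.001] zyaw 15.43
```

Emit:
send_rows:
  moves:
    - [[0.015,0.0001,0,0,0.04,0,0],[0.015,0.0001,0,0,0.08,0,0],[0.015,0.0001,0,0,0.08,0,0]]

```text
time: 14.43
eef_pos: [0.6252, 0.1315, 0.1173]
eef_rot: [161.1, 89.8, 171.9]
force: [-2.6, 4.4, 8.1]
opening: 0.0189
```

```bash
python3 -c "
from h import *
s,M=st()"
```

```text
t 14.43 q [ 4.7 28.1  1.6 63.8  0.  83.8] p [0.6252 0.1315 0.1173] F [-2.55  4.44  8.12] T [1.17  0.658 0.087] op 0.0189
x [-3.8e-03  5.0e-04 -1.0e+00] y [-0.189  0.982  0.001] zyaw 10.87
```

Total 2.48 rad, still free-running. Continue in small steps.

Emit:
send_rows:
  moves:
    - [[0.015,0.0001,0,0,0.04,0,0],[0.015,0.0001,0,0,0.08,0,0],[0.015,0.0001,0,0,0.08,0,0]]

```text
time: 14.68
eef_pos: [0.6252, 0.1315, 0.1173]
eef_rot: [164.2, 89.8, 170.4]
force: [-1.1, 4.6, 8.9]
opening: 0.019
```

```bash
python3 -c "
from h import *
s,M=st()"
```

```text
t 14.68 q [ 4.7 28.1  1.6 63.7  0.1 88.4] p [0.6252 0.1315 0.1173] F [-1.15  4.56  8.89] T [1.205 0.623 0.086] op 0.019
x [-3.8e-03  6.0e-04 -1.0e+00] y [-0.11   0.994  0.001] zyaw 6.29
```

Emit:
send_rows:
  moves:
    - [[0.015,0.0001,0,0,0.04,0,0],[0.015,0.0001,0,0,0.08,0,0],[0.015,0.0001,0,0,0.08,0,0]]

```text
time: 14.93
eef_pos: [0.6252, 0.1315, 0.1171]
eef_rot: [167.6, 89.8, 169.3]
force: [-1.7, 3.8, 8.2]
opening: 0.0193
```

```bash
python3 -c "
from h import *
s,M=st()"
```

```text
t 14.93 q [ 4.7 28.1  1.6 63.7  0.1 93. ] p [0.6252 0.1315 0.1171] F [-1.74  3.83  8.2 ] T [1.245 0.639 0.081] op 0.0193
x [-3.8e-03  7.0e-04 -1.0e+00] y [-0.03   1.     0.001] zyaw 1.7
```

Emit:
send_rows:
  moves:
    - [[0.015,0.0001,0,0,0.04,0,0],[0.015,0.0001,0,0,0.08,0,0],[0.015,0.0001,0,0,0.08,0,0]]

```text
time: 15.18
eef_pos: [0.6252, 0.1316, 0.117]
eef_rot: [171.3, 89.8, 168.4]
force: [-2.2, 4.5, 6.9]
opening: 0.0193
```

```bash
python3 -c "
from h import *
s,M=st()"
```

```text
t 15.18 q [ 4.7 28.1  1.6 63.7  0.1 97.5] p [0.6252 0.1316 0.117 ] F [-2.22  4.47  6.94] T [1.243 0.58  0.08 ] op 0.0193
x [-3.8e-03  8.0e-04 -1.0e+00] y [0.05  0.999 0.001] zyaw -2.88
```

Emit:
send_rows:
  moves:
    - [[0.015,0.0001,0,0,0.04,0,0],[0.015,0.0001,0,0,0.08,0,0],[0.015,0.0001,0,0,0.08,0,0]]

```text
time: 15.43
eef_pos: [0.6252, 0.1316, 0.117]
eef_rot: [174.4, 89.8, 167.0]
force: [-1.9, 4.3, 7.4]
opening: 0.0194
```

```bash
python3 -c "
from h import *
s,M=st()"
```

```text
t 15.43 q [4.700e+00 2.810e+01 1.600e+00 6.370e+01 1.000e-01 1.021e+02] p [0.6252 0.1316 0.117 ] F [-1.94  4.34  7.38] T [1.309 0.639 0.134] op 0.0194
x [-3.7e-03  9.0e-04 -1.0e+00] y [0.13  0.992 0.   ] zyaw -7.45
```

Emit:
send_rows:
  moves:
    - [[0.015,0.0,0,0,0.03,0,0],[0.015,0.0,0,0,0.06,0,0],[0.015,0.0,0,0,0.06,0,0]]

```text
time: 15.68
eef_pos: [0.6252, 0.1317, 0.117]
eef_rot: [176.9, 89.8, 166.0]
force: [-2.2, 4.5, 8.6]
opening: 0.0192
```

```bash
python3 -c "
from h import *
s,M=st()"
```

```text
t 15.68 q [4.700e+00 2.810e+01 1.600e+00 6.370e+01 1.000e-01 1.055e+02] p [0.6252 0.1317 0.117 ] F [-2.18  4.46  8.59] T [1.235 0.572 0.209] op 0.0192
x [-3.7e-03  9.0e-04 -1.0e+00] y [0.188 0.982 0.   ] zyaw -10.86
```

Emit:
send_rows:
  moves:
    - [[0.015,0.0,0,0,0.025,0,0],[0.015,0.0,0,0,0.045,0,0],[0.015,0.0,0,0,0.045,0,0]]

```text
time: 15.93
eef_pos: [0.6252, 0.1317, 0.117]
eef_rot: [178.5, 89.8, 165.1]
force: [-2.8, 4.9, 8.5]
opening: 0.0192
```

```bash
python3 -c "
from h import *
s,M=st()"
```

```text
t 15.93 q [4.700e+00 2.810e+01 1.600e+00 6.370e+01 1.000e-01 1.081e+02] p [0.6252 0.1317 0.117 ] F [-2.77  4.89  8.52] T [1.333 0.638 0.206] op 0.0192
x [-0.0036  0.001  -1.    ] y [0.232 0.973 0.   ] zyaw -13.4
```

Emit:
send_rows:
  moves:
    - [[0.015,0,0,0,0,0,0]]

```text
time: 16.02
eef_pos: [0.6252, 0.1317, 0.117]
eef_rot: [178.9, 89.8, 165.5]
force: [-1.6, 4.2, 9.0]
opening: 0.0195
```

```bash
python3 -c "
from h import *
from station import r
t=[]
for i in range(12): r.get_image('top'); t.append(r.sense()['wrist_torque'][2])
print(np.round(t,3),np.mean(t))"
```

```text
[0.267 0.203 0.217 0.227 0.192 0.261 0.174 0.191 0.209 0.218 0.248 0.207] 0.21791090589969367
```

Emit:
send_rows:
  moves:
    - [[0.015,0.0,0,0,0.02,0,0],[0.015,0.0,0,0,0.04,0,0],[0.015,0.0,0,0,0.04,0,0],[0.015,0.0,0,0,0.04,0,0]]

```text
time: 16.95
eef_pos: [0.6252, 0.1317, 0.117]
eef_rot: [-179.4, 89.8, 164.9]
force: [-2.6, 4.4, 8.3]
opening: 0.0193
```

```bash
python3 -c "
from h import *
from station import r
t=[]
for i in range(10): r.get_image('top'); t.append(r.sense()['wrist_torque'][2])
print(np.round(t,3),np.mean(t));st()"
```

```text
[0.237 0.243 0.292 0.211 0.285 0.204 0.228 0.243 0.267 0.235] 0.2445147711420351
t 17.45 q [4.700e+00 2.810e+01 1.600e+00 6.370e+01 1.000e-01 1.103e+02] p [0.6252 0.1317 0.117 ] F [-1.48  4.27  8.07] T [1.381 0.626 0.235] op 0.0189
x [-0.0036  0.001  -1.    ] y [0.27  0.963 0.   ] zyaw -15.65
```

Emit:
send_rows:
  moves:
    - [[0.015,-0.0004,0.0002,0,-0.08,0,0],[0.015,-0.0007,0.0003,0,-0.16,0,0],[0.015,-0.0007,0.0003,0,-0.18,0,0],[0.015,-0.0007,0.0003,0,-0.18,0,0]]

```text
time: 17.78
eef_pos: [0.6252, 0.1316, 0.1171]
eef_rot: [179.7, 89.8, 174.3]
force: [-2.2, 3.9, 6.3]
opening: 0.0191
```

```bash
python3 -c "
from h import *
st()"
```

```text
t 17.78 q [  4.7  28.1   1.6  63.8   0.  100.1] p [0.6252 0.1316 0.1171] F [-2.24  3.9   6.33] T [1.299 0.448 0.112] op 0.0191
x [-4.2e-03  4.0e-04 -1.0e+00] y [0.094 0.996 0.   ] zyaw -5.39
```

Emit:
send_rows:
  moves:
    - [[0.03,0,0,0,0,0,0],[0.05,0,0,0,0,0,0],[0.0854,0,0,0,0,0,0],[0.0854,0,0,0,0,0,0],[0.0854,0,0,0,0,0,0],[0.0854,0,0,0,0,0,0],[0.0854,0,0,0,0,0,0],[0.0854,0,0,0,0,0,0]]

```text
time: 18.45
eef_pos: [0.626, 0.1306, 0.1174]
eef_rot: [-158.1, 89.9, -163.5]
force: [0.3, 0.0, 0.8]
opening: 0.0852
```

Emit:
send_rows:
  moves:
    - [[0.0854,-0.02,0,0,0,0,0],[0.0854,-0.06,0,0,0,0,0],[0.0854,-0.12,0,0,0,0,0],[0.0854,-0.12,0,0,0,0,0],[0.0854,-0.12,0,0,0,0,0],[0.0854,-0.12,0,0,0,0,0],[0.0854,-0.12,0,0,0,0,0]]

```text
time: 19.03
eef_pos: [0.6259, 0.1307, 0.2365]
eef_rot: [-163.4, 89.8, -168.8]
force: [0.2, -0.5, -1.1]
opening: 0.0854
```

Run:
```python
from h import *
from station import r
s,M=st()
d=r.get_image("scene"); u,v=map(int,proj(d,(.6264,.131,.1)))
a=cv2.resize(d["pixels"][v-50:v+50,u-50:u+50],(500,500),interpolation=2)
cv2.imwrite("pics/end.png",a[:,:,::-1])
print("mouth/top px in crop",[(np.array(proj(d,p))-[u-50,v-50])*5 for p in ((.6264,.131,.0555),(.6264,.131,.1475))])
```

```text
t 19.03 q [  4.6  25.5  14.5  79.1  -0.  100.1] p [0.6259 0.1307 0.2365] F [ 0.16 -0.46 -1.13] T [-0.009  0.003  0.023] op 0.0854
x [-3.3e-03 -7.0e-04 -1.0e+00] y [ 0.095  0.996 -0.001] zyaw -5.43
mouth/top px in crop [array([253.47112935, 308.36063929]), array([253.63983472, 188.4686842 ])]
```

View pics/end.png

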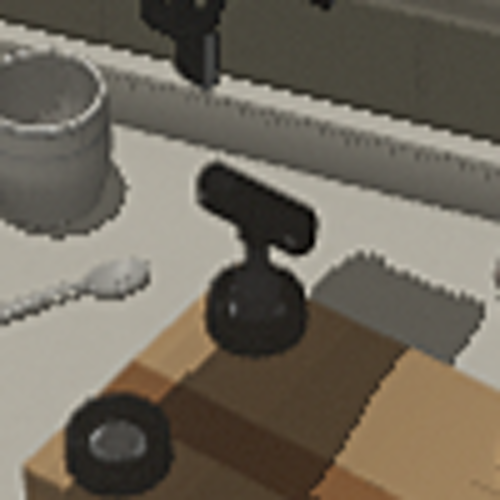

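```bash
python3 -c "
from station import r
print(r.close_job())"
```

```text
the job is handed in; nothing more can be done
None
```

The leaning screw is driven home and snug, and the driver is left standing on it with the gripper clear above. I handed the job in at about 19 s.

- **Seating:** I lifted the driver off the finished screw and turned it to line up with the hex flats seen in the wrist image. I then lowered it along the estimated 8° lean. It met almost no resistance and bottomed at the predicted full depth with 6 N.
- **Uprighting:** I tipped screw and driver to vertical with about 3 N sideways before turning. The tool axis read within 0.1° of vertical.
- **Driving:** I turned clockwise 2.94 rad in total, following it down 3.6 mm. The moment read 0.03 to 0.1 N m while driving, then rose at about the neck's stiffness once the height stopped changing. I stopped at a mean of 0.245 N m, in the middle of the snug range.
- **Last checks:** After release the force was near zero. The final picture shows the driver upright on the right foot and the mug standing.

Four things were less certain or disagreed:

- The two lean estimates from the images differed, at about 7.3° and 8.8°, so I used 8°.
- The tool drifted about 1.2 mm sideways while driving, with up to 5.6 N of side force. I left that uncorrected, because it should tilt the screw by about 2° at most.
- After I backed off 0.18 rad before letting go, the moment still read 0.11 N m, where I expected almost none.
- I did not check the lemon and nectarine at the end, but the arm never went near them.

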